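# Set out the button sample boards on the counter

### The arm

A 7-joint arm with a two-finger parallel gripper is mounted at the origin on the work surface; the furniture and walls round the work are solid. World frame = base frame: x ahead of the robot, y to its left, z up, the work surface at z = 0. Lengths are in m, angles in rad, forces in N, time in s.
With the tool pointing down it reaches from about 0.4 to 0.9 m from the base axis. Payload 5.5 kg.
Tool frame: the origin (TCP) lies midway between the tips of the shut fingers; the grasp point (between the pads) lies 19 mm behind it (manip.grip_depth is the distance from the TCP to the grasp point, in m); z points along the fingers, x is the direction in which the jaws open and shut, and the axes are right-handed (so a half turn about z gives the same grasp; the last joint's range is limited). The gripper opens to 92 mm and grips with 3 to 60 N. Pads are 19 mm wide; open, the fingers measure 130 mm over their backs; the gripper's body (75 mm by 190 mm) begins 47 mm behind the grasp point.
Start: joints at [1.538, 0.501, -0.427, 1.55, 0.221, 1.138, -0.21], TCP at [0.19, -0.622, 0.227] pointing down, gripper open.
Joint ranges: [-2.88, 2.88], [-0.31, 2.03], [-1.54, 1.56], [0.2, 2.42], [-1.41, 4.55], [0.19, 2.02], [-2.57, 2.57]. Speed limits (rad/s): [2.57, 2.57, 3.14, 3.14, 3.14, 3.14, 3.14].

### API

Orientations are given as a unit quaternion [x, y, z, w].
In Python, from bench import manip, effector, viewer gives the robot as it stands. Calls block until the motion is done:
- manip.move_pose(position, orientation): joint-space move of the TCP to a pose.
- manip.servo_line(position, ori=None, vel=0.15): straight line of the TCP; ori=None keeps the orientation; vel is the mean speed in m/s.
- manip.movej(angles): joint-space move.
- effector.open_jaws() and effector.close(f_grip=None): open the fingers fully, or close them until they stop; f_grip is the grip in N (None keeps the last).
- manip.sleep(seconds).
- manip.solve_ik(position, orientation): joint angles nearest the present ones, or None.
- viewer.get_image(name): name is "side" or "top"; returns the picture (420x560x3 uint8, red, green, blue); there is no depth.
- viewer.get_calibration(name): a dict with "vfov" (degrees; the focal length in pixels is half the picture's height over the tangent of half this angle, whatever the lens; pixels are square), "cx", "cy" (the principal point, pixels), "eye" and "attitude" of the camera in the world. Camera axes: x right, y down, z forward; pixel columns grow to the right and rows downward; lengths in m; the calibration is good to about 2 mm. A picture is of the moment at which its call begins. get_calibration takes no time and is no camera call.
A pose or a line that the arm cannot do raises manip.PlanningError and nothing moves.
- manip.hand_in(): hands the job in, once; it reports no verdict.
Readings, each from a call of its own:
- manip.current_clock(): time.
- manip.current_q(): joint angles.
- manip.current_joint_velocities(): joint speeds.
- manip.current_tau(): joint torques, N m.
- manip.current_tool_pos(): TCP position.
- manip.current_tcp_rot(): TCP orientation.
- manip.current_force(): force on the tool from outside, world axes, zero at the start.
- manip.current_wrist_torque(): the same for the moment, N m.
- manip.current_finger_gap(): finger opening in m.
Only numpy, scipy, OpenCV 4.12 (cv2) and the standard library are available. Lean on these libraries where they do the work, as an engineer would, in place of code of your own. Each camera call takes 0.05 s, during which the arm holds its last target. There are 200 camera calls.

### The job

A customer wants to choose replacement buttons: set out all the button sample boards, both those lying about on the counter and those standing in the slotted rack, buttons up, in one straight row along the counter measure. Start tight against its end stop and nudge the boards so that each lies flat, square and flush against the measure's long edge, with its short (90 mm) edge along it, and touches the next one edge to edge; leave the jar, the pin tin and the thread tube alone.

Things in the scene. Friction and masses are not known exactly. Their poses are not given: they have to be found in the camera images.
- counter_measure: wooden rule with brass ends, screwed down, 14 mm high, 30 mm wide, 580 mm long, with an end stop sticking out 62 mm toward the robot at its left end. Origin: on the worktop in the inner corner of long edge and stop. x points away from the robot; the long edge (x = 0) runs along -y, the stop's face is y = 0: the row's board centres belong at x = -55 mm, y = -45, -135, -225 mm and so on
- rack: slotted wooden rack, fixed, base 164 x 123 mm; origin: centre of its underside, z up. Three slots along its y, at x = -46, 0 and +46 mm, 13.5 mm wide, 95 mm long, floor 10 mm above the worktop, ribs up to 46 mm, end cheeks up to 52 mm: boards come out only straight upward, by 45 mm. They lean up to 6 degrees
- board_1: button sample board: wooden panel 110 (x) x 90 (y) x 10 mm, 110 g; flat buttons on its paper front (not felt by fingers), plain card back. Origin: centre of the back; z points out of the button face. Starts lying flat, buttons up, somewhere before the counter measure, within 0.3 rad of square to it; up to two of boards 1, 2, 3 and 5 are absent
- board_2: button sample board: wooden panel 110 (x) x 90 (y) x 10 mm, 110 g; flat buttons on its paper front (not felt by fingers), plain card back. Origin: centre of the back; z points out of the button face. Starts lying flat, buttons up, somewhere before the counter measure, within 0.3 rad of square to it; up to two of boards 1, 2, 3 and 5 are absent
- board_3: button sample board: wooden panel 110 (x) x 90 (y) x 10 mm, 110 g; flat buttons on its paper front (not felt by fingers), plain card back. Origin: centre of the back; z points out of the button face. Starts lying flat, buttons up, somewhere before the counter measure, within 0.3 rad of square to it; up to two of boards 1, 2, 3 and 5 are absent
- board_4: button sample board: wooden panel 110 (x) x 90 (y) x 10 mm, 110 g; flat buttons on its paper front (not felt by fingers), plain card back. Origin: centre of the back; z points out of the button face. Starts upright in the rack's slot at x = -46 mm, body x pointing down, buttons to the rack's +x, top edge 120 mm above the worktop; board 5 may be absent
- board_5: button sample board: wooden panel 110 (x) x 90 (y) x 10 mm, 110 g; flat buttons on its paper front (not felt by fingers), plain card back. Origin: centre of the back; z points out of the button face. Starts upright in the rack's slot at x = 0 mm, body x pointing down, buttons to the rack's +x, top edge 120 mm above the worktop; board 5 may be absent
- board_6: button sample board: wooden panel 110 (x) x 90 (y) x 10 mm, 110 g; flat buttons on its paper front (not felt by fingers), plain card back. Origin: centre of the back; z points out of the button face. Starts upright in the rack's slot at x = +46 mm, body x pointing down, buttons to the rack's +x, top edge 120 mm above the worktop; board 5 may be absent
- button_jar: bystander: glass jar of buttons with a tin lid, 62 mm across, 73 mm high; origin at the centre of its underside
- pin_tin: bystander: round tin of pins, 60 mm across, 23 mm high; origin at the centre of its underside
- thread_tube: bystander: upright tube of cream thread, 55 mm across, 146 mm high; origin at the centre of its underside
Not all that is in view belongs to the job. What is shaped like the board_2 but pink or turquoise is not meant. What is shaped like the board_4 but green is not meant.

How it is judged:
At the end, for the whole second after the job is handed in: Every board lies flat, buttons up, at rest, its far short edge within 6 mm of the measure's long edge and square to it within 0.07 rad; the row starts within 7 mm of the end stop, has no empty place, and neighbours are at most 6 mm apart (x of board_1 in the frame of counter_measure between -0.061 and -0.052 m and angle between the x axis of each of board_1, board_2, board_3, board_4, board_5, board_6 and the x axis of counter_measure, either way round below 0.07 rad and angle between each of board_1, board_2, board_3, board_4, board_5, board_6's own z axis and vertical below 0.05 rad and height (world z) of board_1 between -0.004 and 0.004 m and linear speed of each of board_1, board_2, board_3, board_4, board_5, board_6 below 0.01 m/s and (y of board_1 in the frame of counter_measure between -0.052 and -0.042 m or y of board_1 in the frame of counter_measure between -0.148 and -0.132 m or y of board_1 in the frame of counter_measure between -0.244 and -0.222 m or y of board_1 in the frame of counter_measure between -0.34 and -0.312 m or y of board_1 in the frame of counter_measure between -0.436 and -0.402 m or y of board_1 in the frame of counter_measure between -0.532 and -0.492 m) and x of board_2 in the frame of counter_measure between -0.061 and -0.052 m and height (world z) of board_2 between -0.004 and 0.004 m and (y of board_2 in the frame of counter_measure between -0.052 and -0.042 m or y of board_2 in the frame of counter_measure between -0.148 and -0.132 m or y of board_2 in the frame of counter_measure between -0.244 and -0.222 m or y of board_2 in the frame of counter_measure between -0.34 and -0.312 m or y of board_2 in the frame of counter_measure between -0.436 and -0.402 m or y of board_2 in the frame of counter_measure between -0.532 and -0.492 m) and x of board_3 in the frame of counter_measure between -0.061 and -0.052 m and height (world z) of board_3 between -0.004 and 0.004 m and (y of board_3 in the frame of counter_measure between -0.052 and -0.042 m or y of board_3 in the frame of counter_measure between -0.148 and -0.132 m or y of board_3 in the frame of counter_measure between -0.244 and -0.222 m or y of board_3 in the frame of counter_measure between -0.34 and -0.312 m or y of board_3 in the frame of counter_measure between -0.436 and -0.402 m or y of board_3 in the frame of counter_measure between -0.532 and -0.492 m) and x of board_4 in the frame of counter_measure between -0.061 and -0.052 m and height (world z) of board_4 between -0.004 and 0.004 m and (y of board_4 in the frame of counter_measure between -0.052 and -0.042 m or y of board_4 in the frame of counter_measure between -0.148 and -0.132 m or y of board_4 in the frame of counter_measure between -0.244 and -0.222 m or y of board_4 in the frame of counter_measure between -0.34 and -0.312 m or y of board_4 in the frame of counter_measure between -0.436 and -0.402 m or y of board_4 in the frame of counter_measure between -0.532 and -0.492 m) and x of board_5 in the frame of counter_measure between -0.061 and -0.052 m and height (world z) of board_5 between -0.004 and 0.004 m and (y of board_5 in the frame of counter_measure between -0.052 and -0.042 m or y of board_5 in the frame of counter_measure between -0.148 and -0.132 m or y of board_5 in the frame of counter_measure between -0.244 and -0.222 m or y of board_5 in the frame of counter_measure between -0.34 and -0.312 m or y of board_5 in the frame of counter_measure between -0.436 and -0.402 m or y of board_5 in the frame of counter_measure between -0.532 and -0.492 m) and x of board_6 in the frame of counter_measure between -0.061 and -0.052 m and height (world z) of board_6 between -0.004 and 0.004 m and (y of board_6 in the frame of counter_measure between -0.052 and -0.042 m or y of board_6 in the frame of counter_measure between -0.148 and -0.132 m or y of board_6 in the frame of counter_measure between -0.244 and -0.222 m or y of board_6 in the frame of counter_measure between -0.34 and -0.312 m or y of board_6 in the frame of counter_measure between -0.436 and -0.402 m or y of board_6 in the frame of counter_measure between -0.532 and -0.492 m) and (y of board_1 in the frame of counter_measure between -0.052 and -0.042 m or y of board_2 in the frame of counter_measure between -0.052 and -0.042 m or y of board_3 in the frame of counter_measure between -0.052 and -0.042 m or y of board_4 in the frame of counter_measure between -0.052 and -0.042 m or y of board_5 in the frame of counter_measure between -0.052 and -0.042 m or y of board_6 in the frame of counter_measure between -0.052 and -0.042 m) and (y of board_1 in the frame of counter_measure between -0.148 and -0.132 m or y of board_2 in the frame of counter_measure between -0.148 and -0.132 m or y of board_3 in the frame of counter_measure between -0.148 and -0.132 m or y of board_4 in the frame of counter_measure between -0.148 and -0.132 m or y of board_5 in the frame of counter_measure between -0.148 and -0.132 m or y of board_6 in the frame of counter_measure between -0.148 and -0.132 m) and (y of board_1 in the frame of counter_measure between -0.244 and -0.222 m or y of board_2 in the frame of counter_measure between -0.244 and -0.222 m or y of board_3 in the frame of counter_measure between -0.244 and -0.222 m or y of board_4 in the frame of counter_measure between -0.244 and -0.222 m or y of board_5 in the frame of counter_measure between -0.244 and -0.222 m or y of board_6 in the frame of counter_measure between -0.244 and -0.222 m) and (y of board_1 in the frame of counter_measure between -0.34 and -0.312 m or y of board_2 in the frame of counter_measure between -0.34 and -0.312 m or y of board_3 in the frame of counter_measure between -0.34 and -0.312 m or y of board_4 in the frame of counter_measure between -0.34 and -0.312 m or y of board_5 in the frame of counter_measure between -0.34 and -0.312 m or y of board_6 in the frame of counter_measure between -0.34 and -0.312 m) and ((y of board_1 in the frame of counter_measure between -0.436 and -0.402 m or y of board_2 in the frame of counter_measure between -0.436 and -0.402 m or y of board_3 in the frame of counter_measure between -0.436 and -0.402 m or y of board_4 in the frame of counter_measure between -0.436 and -0.402 m or y of board_5 in the frame of counter_measure between -0.436 and -0.402 m or y of board_6 in the frame of counter_measure between -0.436 and -0.402 m) or not (y of board_1 in the frame of counter_measure between -0.532 and -0.492 m or y of board_2 in the frame of counter_measure between -0.532 and -0.492 m or y of board_3 in the frame of counter_measure between -0.532 and -0.492 m or y of board_4 in the frame of counter_measure between -0.532 and -0.492 m or y of board_5 in the frame of counter_measure between -0.532 and -0.492 m or y of board_6 in the frame of counter_measure between -0.532 and -0.492 m)) and (horizontal distance between board_1 and board_2 below 0.096 m or horizontal distance between board_1 and board_2 above 0.172 m) and (horizontal distance between board_1 and board_3 below 0.096 m or horizontal distance between board_1 and board_3 above 0.172 m) and (horizontal distance between board_1 and board_4 below 0.096 m or horizontal distance between board_1 and board_4 above 0.172 m) and (horizontal distance between board_1 and board_5 below 0.096 m or horizontal distance between board_1 and board_5 above 0.172 m) and (horizontal distance between board_1 and board_6 below 0.096 m or horizontal distance between board_1 and board_6 above 0.172 m) and (horizontal distance between board_2 and board_3 below 0.096 m or horizontal distance between board_2 and board_3 above 0.172 m) and (horizontal distance between board_2 and board_4 below 0.096 m or horizontal distance between board_2 and board_4 above 0.172 m) and (horizontal distance between board_2 and board_5 below 0.096 m or horizontal distance between board_2 and board_5 above 0.172 m) and (horizontal distance between board_2 and board_6 below 0.096 m or horizontal distance between board_2 and board_6 above 0.172 m) and (horizontal distance between board_3 and board_4 below 0.096 m or horizontal distance between board_3 and board_4 above 0.172 m) and (horizontal distance between board_3 and board_5 below 0.096 m or horizontal distance between board_3 and board_5 above 0.172 m) and (horizontal distance between board_3 and board_6 below 0.096 m or horizontal distance between board_3 and board_6 above 0.172 m) and (horizontal distance between board_4 and board_5 below 0.096 m or horizontal distance between board_4 and board_5 above 0.172 m) and (horizontal distance between board_4 and board_6 below 0.096 m or horizontal distance between board_4 and board_6 above 0.172 m) and (horizontal distance between board_5 and board_6 below 0.096 m or horizontal distance between board_5 and board_6 above 0.172 m)); the robot touches nothing.
It fails at once if the button jar is shifted by more than 40 mm (distance of button_jar from where it was at the start of the episode above 0.04 m).
It fails at once if the pin tin is shifted by more than 40 mm (distance of pin_tin from where it was at the start of the episode above 0.04 m).
It fails at once if the thread tube is shifted by more than 40 mm (distance of thread_tube from where it was at the start of the episode above 0.04 m).
Of board_1, board_2, board_3, board_5 only 2 to 4 are there at a start; the rules pass over those that are not, and their reading is None.
At some moment in a run one of board_1, board_2, board_3 may be knocked a few centimetres aside while the robot is not near it.
It also fails if it takes over 208 s, if anything falls off the work surface, if the arm or the gripper's body presses on something with over 40 N, if the wrist force passes 120 N, or if a joint passes its speed limit or range.

## Working session

There is one attempt and no reset: what is moved stays moved. The work goes in short steps, each a Python script; the robot and the scene stay as the last script left them, time stands still between calls to the robot, and variables do not carry over. Pictures are saved under pics/ and viewed, about 12 in all and at most 16, crops included, and the job is handed in when it is done.

```bash
ls; mkdir -p pics
python3 - <<'E'
from bench import manip, effector, viewer
import cv2
for n in("top","side"):
    im=viewer.get_image(n); cv2.imwrite(f"pics/{n}0.png",cv2.cvtColor(im,cv2.COLOR_RGB2BGR)); print(viewer.get_calibration(n))
print(manip.current_clock(),manip.current_tcp_rot())
E
```

```text
pics
{'vfov': 42.96192243141373, 'cx': 277.9514280081213, 'cy': 217.15729468962346, 'eye': array([-0.12990088, -0.22473596,  1.75682663]), 'attitude': array([ 0.82701858, -0.52701744,  0.10649877, -0.16416728])}
{'vfov': 49.04695911034936, 'cx': 283.25691249772535, 'cy': 202.9819137651825, 'eye': array([0.00700428, 1.43842036, 0.7441101 ]), 'attitude': array([-0.1351506 ,  0.82657374, -0.53795054,  0.09549546])}
0.1 [ 8.03592479e-01 -5.95179281e-01 -6.78664405e-04 -5.39054165e-04]
```

View pics/top0.png

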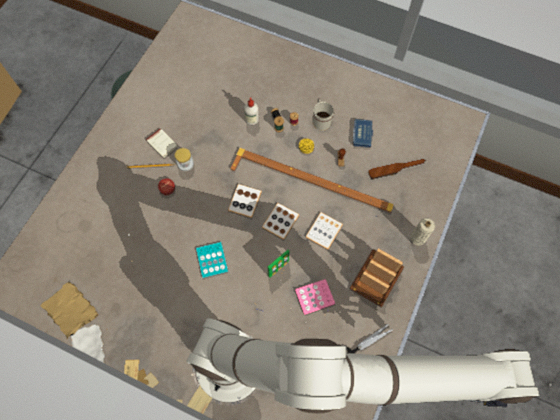

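View pics/side0.png

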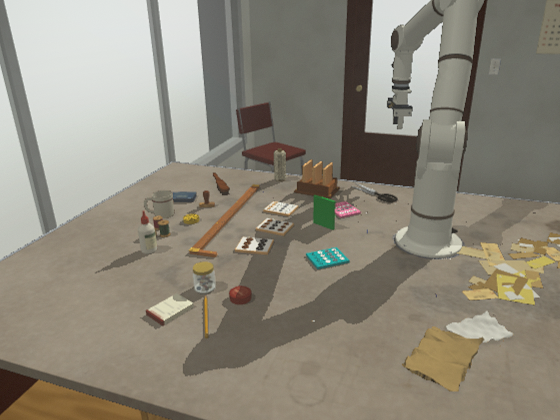

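Counter: three candidate boards lie at top-view pixels (245,200), (281,220) and (324,230). The rack is at (378,276). The measure runs from (238,158) to (390,207). The decoys are turquoise (212,259), pink (314,296) and a standing green one (279,263). Next come close crops to check this and to see which way the rack faces.

```bash
cat > h.py <<'E'
import numpy as np, cv2
from scipy.spatial.transform import Rotation as R
from bench import manip, effector, viewer
CAL={n:viewer.get_calibration(n) for n in("top","side")}
def foc(c): return 210/np.tan(np.radians(c["vfov"]/2))
def px2w(n,uv,z=0.):
    c=CAL[n]; uv=np.atleast_2d(np.asarray(uv,float)); f=foc(c)
    d=np.c_[(uv[:,0]-c["cx"])/f,(uv[:,1]-c["cy"])/f,np.ones(len(uv))]
    d=R.from_quat(c["attitude"]).apply(d); e=c["eye"]
    return e+d*((z-e[2])/d[:,2])[:,None]
def w2px(n,p):
    c=CAL[n]; q=R.from_quat(c["attitude"]).inv().apply(np.atleast_2d(p)-c["eye"])
    return q[:,:2]/q[:,2:]*foc(c)+[c["cx"],c["cy"]]
def img(n): return cv2.cvtColor(viewer.get_image(n),cv2.COLOR_RGB2BGR)
E
python3 - <<'E'
from h import *
t=cv2.imread("pics/top0.png"); s=cv2.imread("pics/side0.png")
a=cv2.resize(t[140:310,220:420],None,fx=4,fy=3.5*4/3.5,interpolation=cv2.INTER_CUBIC)
a=cv2.resize(t[145:290,220:410],None,fx=4,fy=4,interpolation=cv2.INTER_CUBIC); cv2.imwrite("pics/topc.png",a)
b=np.hstack([cv2.resize(s[145:205,280:350],None,fx=5.7,fy=5.7,interpolation=cv2.INTER_CUBIC),cv2.resize(t[242:307,347:412],(400,342),interpolation=cv2.INTER_CUBIC)]); cv2.imwrite("pics/rackc.png",b)
P=[(238,158),(390,207),(245,200),(281,220),(324,230),(378,276),(424,235),(212,259),(314,296),(279,270)]
print(px2w("top",P).round(3))
E
```

```text
[[ 0.688  0.315  0.   ]
 [ 0.741 -0.27   0.   ]
 [ 0.545  0.214  0.   ]
 [ 0.529  0.064  0.   ]
 [ 0.559 -0.09   0.   ]
 [ 0.482 -0.323  0.   ]
 [ 0.69  -0.416  0.   ]
 [ 0.296  0.219  0.   ]
 [ 0.326 -0.152  0.   ]
 [ 0.358 -0.008  0.   ]]
```

View pics/topc.png

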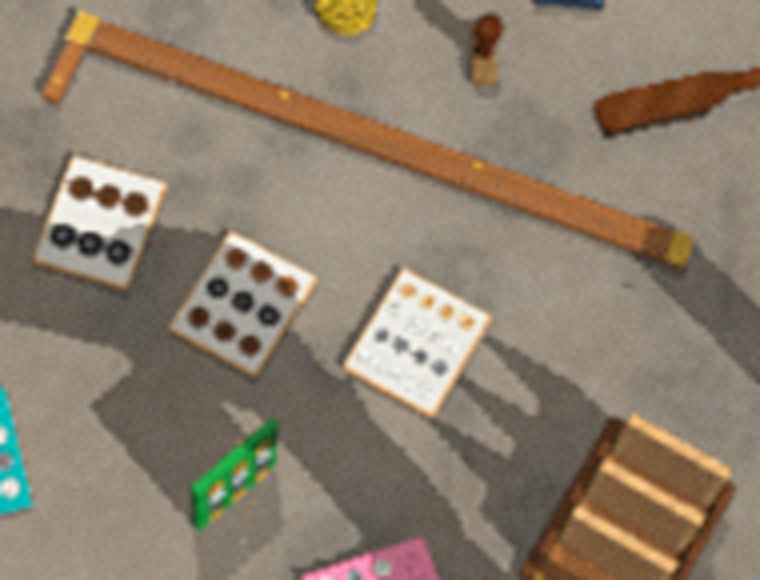

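View pics/rackc.png

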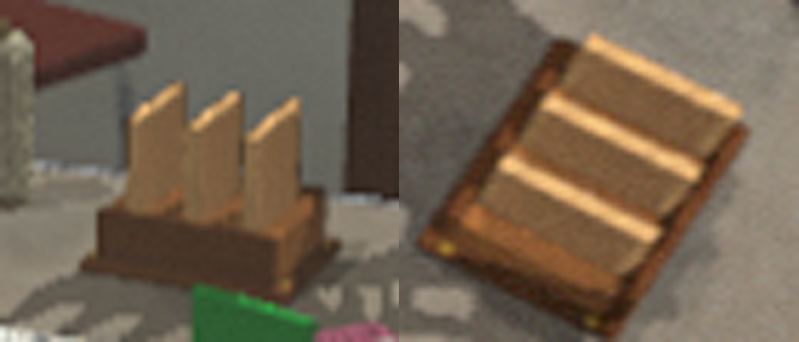

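The lying boards sit at crop centres (100,222), (244,304) and (418,341). The rack holds three boards, with plain card backs facing the robot, so rack +x points away from it. I'm taking these three lying boards plus the three in the rack; turquoise, pink and green are left alone. Next I fit the measure, boards and rack numerically.

Run:
```python
from h import *
t=cv2.imread("pics/top0.png"); hsv=cv2.cvtColor(t,cv2.COLOR_BGR2HSV)
m=cv2.inRange(hsv,(5,120,70),(18,255,255)); m[:140]=0;m[215:]=0;m[:,:225]=0;m[:,400:]=0
n,l,st,_=cv2.connectedComponentsWithStats(m); k=1+st[1:,4].argmax(); m=l==k; print(st[k])
us=np.arange(252,378); vb=np.array([np.where(m[:,u])[0].max()+.5 for u in us])
p=np.polyfit(us,vb,1); r=vb-np.polyval(p,us); ok=abs(r)<1; p=np.polyfit(us[ok],vb[ok],1); print("rms",r[ok].std())
W=px2w("top",np.c_[[250,385],np.polyval(p,[250,385])],0); e=W[1]-W[0]; yaw=np.arctan2(e[0],-e[1]); print("edge",W.round(4),"yaw",yaw)
off=np.array([220,145]); c=lambda L:np.array(L)/4-.375+off+0
# stop face (z~.014 top edge side facing -y)
S=px2w("top",c([(57,102),(86,60)]),.010); print("stopface",S.round(4))
ex=np.array([np.cos(yaw),np.sin(yaw)]); ey=np.array([-ex[1],ex[0]])
s=S.mean(0)[:2]; O=W[0][:2]+ey*((s-W[0][:2])@ey); print("origin",O.round(4))
for nme,q in dict(A=[(70,155),(166,182),(127,290),(35,262)],B=[(230,232),(317,280),(255,376),(171,327)],C=[(401,268),(491,318),(434,414),(346,369)]).items():
    P=px2w("top",c(q),.010)[:,:2]; d=(P[0]+P[1]-P[2]-P[3]); d2=P[1]-P[0]
    print(nme,P.mean(0).round(4),"yaw",np.arctan2(d[1],d[0]).round(3),"sizes",np.linalg.norm(d)/2,np.linalg.norm(d2),"meas",((P.mean(0)-O)@np.c_[ex,ey]).round(4))
# rack tops: crop top right panel: x0=399 scale 400/65, 342/65
rc=lambda L:(np.array(L,float)-[399,0])/[400/65,342/65]-.4+[347,242]
# top edge of each board: near-left, near-right ends (front-lower edge of the light strip), far ends
for nme,q in dict(b6=[(583,47),(737,117),(593,35),(744,106)],b5=[(541,105),(693,180),(551,93),(703,168)],b4=[(500,167),(650,241),(510,155),(660,230)]).items():
    P=px2w("top",rc(q),.120)[:,:2]; d=P[1]+P[3]-P[0]-P[2]
    print(nme,P.mean(0).round(4),"slot dir yaw",np.arctan2(d[0],-d[1]).round(3),"len",np.linalg.norm(d)/2)
P=px2w("top",rc([(418,242),(608,335),(745,130),(560,38)]),[0.]*1)[:,:2]; print("rack base",P.round(3))
for z,q in ((.052,[(557,42),(748,128)]),): print("cheek far",px2w("top",rc(q),z)[:,:2].round(4))
```

```text
[ 231  150  160   62 1308]
rms 0.2932028931433225
edge [[ 0.6998  0.2703  0.    ]
 [ 0.7221 -0.258   0.    ]] yaw 0.04214886481713622
stopface [[0.632  0.3025 0.01  ]
 [0.6825 0.2979 0.01  ]]
origin [0.6985 0.302 ]
A [0.5403 0.2135] yaw 0.154 sizes 0.11033288238231562 0.09175151341974416 meas [-0.1618 -0.0817]
B [0.5231 0.0633] yaw -0.096 sizes 0.10584579523353238 0.09024579228246489 meas [-0.1853 -0.2311]
C [ 0.5548 -0.091 ] yaw -0.077 sizes 0.10645387222286244 0.0914543683240615 meas [-0.1601 -0.3866]
b6 [ 0.5183 -0.3262] slot dir yaw -0.101 len 0.08880679634836305
b5 [ 0.4728 -0.3197] slot dir yaw -0.126 len 0.08913544104742872
b4 [ 0.4272 -0.3138] slot dir yaw -0.123 len 0.08733668790864742
rack base [[ 0.403 -0.25 ]
 [ 0.391 -0.366]
 [ 0.55  -0.388]
 [ 0.566 -0.271]]
cheek far [[ 0.542  -0.2693]
 [ 0.5319 -0.3839]]
```

```bash
cat >> h.py <<'E'
O=np.array([.6985,.302]); YAW=.042
EX=np.array([np.cos(YAW),np.sin(YAW)]); EY=np.array([-EX[1],EX[0]])
def m2w(x,y,z): return np.r_[O+EX*x+EY*y,z]
def w2m(p): return (np.asarray(p)[...,:2]-O)@np.c_[EX,EY]
def down(yaw):  # tool x horizontal at heading yaw, z down
    x=np.array([np.cos(yaw),np.sin(yaw),0]); z=np.array([0,0,-1.]); return R.from_matrix(np.c_[x,np.cross(z,x),z]).as_quat()
QP=down(YAW+np.pi/2)
def push(a,b,q=None,z=.004,hi=.06,lim=6.,slow=.012,over=.006,vel=.12):
    """measure-frame push from a to b; last part by touch; returns end point"""
    q=QP if q is None else q
    a=np.array(a,float);b=np.array(b,float);u=(b-a)/np.linalg.norm(b-a)
    p=manip.current_tool_pos()
    manip.move_pose(m2w(*a,max(hi,.12) if p[2]>.1 else hi),q)
    manip.servo_line(m2w(*a,z),vel=.2); f0=manip.current_force()
    manip.servo_line(m2w(*(b-u*slow),z),vel=vel)
    s=-slow; w=m2w(*u,0)[:2]-O; f=0
    while s<over:
        s+=.002; manip.servo_line(m2w(*(b+u*s),z),vel=.03)
        f=-(manip.current_force()-f0)[:2]@w
        if f>lim: break
    e=w2m(manip.current_tool_pos()); print("push end",e.round(4),"s",round(s,4),"f",round(f,1),"t",round(manip.current_clock(),1),flush=True)
    manip.servo_line(m2w(*(e-u*.006),z),vel=.1); manip.servo_line(m2w(*(e-u*.006),hi),vel=.25)
    return e
E
python3 - <<'E'
from h import *
q0=manip.current_q()
for s in(1,-1):
    q=down(YAW+s*np.pi/2)
    for p in [(-.25,-.08),(-.055,-.16),(-.26,-.23),(-.12,-.5),(-.055,-.565)]:
        j=manip.solve_ik(m2w(*p,.004),q); print(s,p,None if j is None else np.round(j,2))
E
```

```text
1 (-0.25, -0.08) [ 0.29  0.84 -1.01  2.05  0.99  0.85  0.3 ]
1 (-0.055, -0.16) [ 0.29  0.94 -0.82  1.62  0.81  0.96  0.79]
1 (-0.26, -0.23) [ 0.35  0.6  -0.65  2.16  0.67  0.59  0.82]
1 (-0.12, -0.5) [ 0.91  0.95 -0.92  1.71  0.9   0.97  1.25]
1 (-0.055, -0.565) [ 0.89  1.05 -0.93  1.47  0.91  1.08  1.38]
-1 (-0.25, -0.08) [ 0.01  0.64 -0.62  2.05  0.63  0.63 -2.56]
-1 (-0.055, -0.16) [ 0.17  0.85 -0.62  1.63  0.61  0.86 -2.23]
-1 (-0.26, -0.23) [ 0.34  0.59 -0.63  2.16  0.65  0.58 -2.3 ]
-1 (-0.12, -0.5) [ 0.63  0.77 -0.47  1.72  0.47  0.77 -1.61]
-1 (-0.055, -0.565) [ 0.62  0.88 -0.44  1.48  0.44  0.88 -1.49]
```

Run:
```python
from h import *
effector.close(20)
p=manip.current_tool_pos(); print(manip.current_clock())
manip.move_pose(m2w(-.25,-.08,.2),QP); print(manip.current_clock(),manip.current_finger_gap())
push((-.245,-.0817),(-.1195,-.0817))
push((-.055,-.165),(-.055,-.109))
cv2.imwrite("pics/t1.png",img("top"))
```

```text
1.5417
4.6083 0.0004644561156201207
push end [-0.126  -0.0817] s -0.004 f 9.6 t 7.8
push end [-0.055  -0.1027] s 0.006 f 1.3 t 12.2
```

Run:
```python
from h import *
manip.move_pose(m2w(-.12,-.3,.12),QP)
t=img("top"); cv2.imwrite("pics/t2.png",cv2.resize(t[145:265,225:385],None,fx=5,fy=5,interpolation=cv2.INTER_CUBIC))
```

```text
(no output)
```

View pics/t2.png

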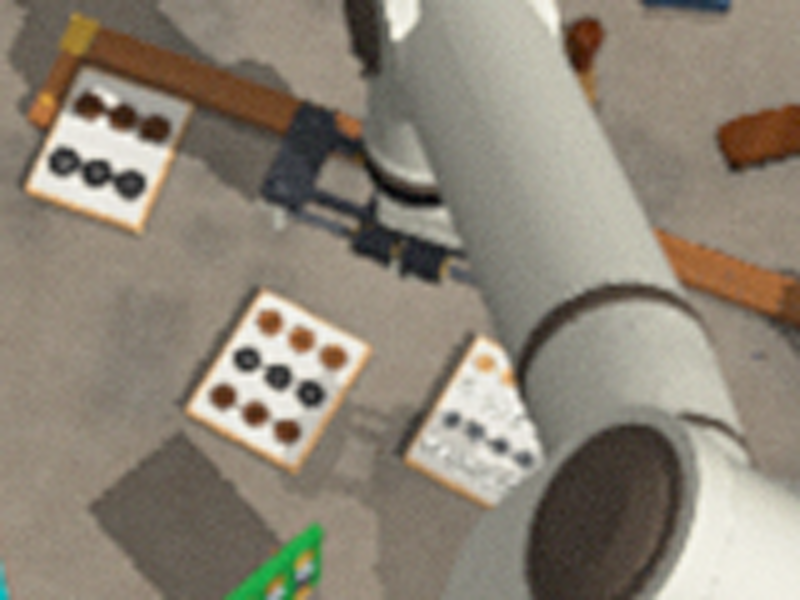

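Run:
```python
from h import *
c=lambda L:np.array(L,float)/5-.4+[225,145]
P=px2w("top",c([(85,68),(192,105),(140,233),(27,187)]),.01)[:,:2]
print(w2m(P).round(4),w2m(P.mean(0)).round(4))
print("stop",w2m(px2w("top",c([(52,125),(75,75)]),.012)).round(4))
```

```text
[[-0.01   -0.0026]
 [-0.008  -0.0882]
 [-0.1185 -0.0945]
 [-0.1162 -0.0037]] [-0.0632 -0.0472]
stop [[-0.0638 -0.0002]
 [-0.0192  0.0013]]
```

```bash
sed -i 's/^EX=/O0=O.copy(); EX=/; s/^def m2w/O=O0-EX*.0065\ndef m2w/' h.py
python3 - <<'E'
from h import *
push((-.055,-.115),(-.055,-.102),over=.015)
push((-.252,-.231),(-.1195,-.231))
push((-.055,-.30),(-.055,-.192),over=.015)
push((-.235,-.387),(-.1195,-.387))
push((-.055,-.457),(-.055,-.282),over=.015)
manip.move_pose(m2w(-.25,-.45,.25),QP)
t=img("top"); cv2.imwrite("pics/t3.png",cv2.resize(t[145:265,225:385],None,fx=5,fy=5,interpolation=cv2.INTER_CUBIC))
E
```

```text
push end [-0.0551 -0.0987] s 0.006 f 7.4 t 17.8
push end [-0.1192 -0.2308] s 0.004 f 10.5 t 23.0
push end [-0.0549 -0.1879] s 0.008 f 7.2 t 27.9
push end [-0.1191 -0.3869] s 0.004 f 10.0 t 33.0
push end [-0.0549 -0.2779] s 0.008 f 8.3 t 38.6
```

View pics/t3.png

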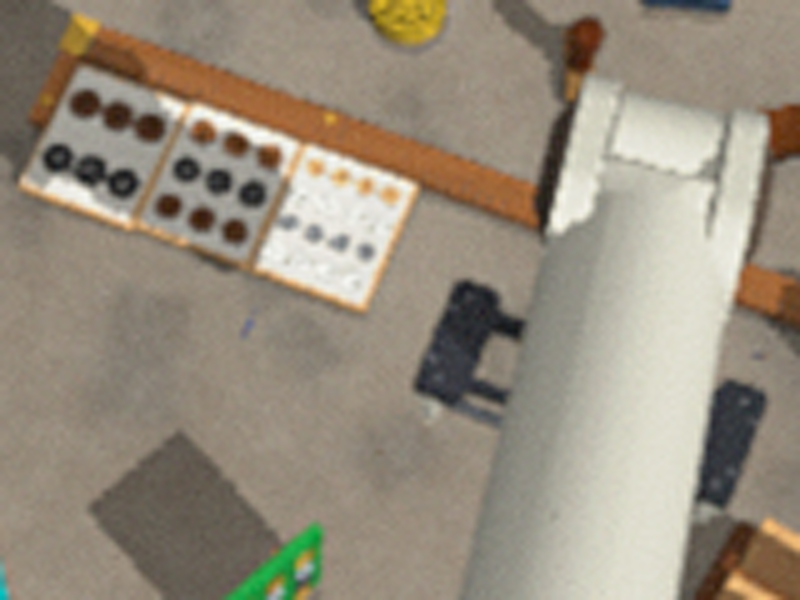

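The first three boards are seated: the touch stops came out 89–90 mm apart, and in the crop they sit edge to edge at (105,125), (210,185) and (335,235). Next is the front board in the rack. I check IK for the tilted placing, then grasp it with an offset approach.

```bash
cat >> h.py <<'E'
RY=-.125; RX=np.array([np.cos(RY),np.sin(RY),0])
SG=1
def qrack(): return down(RY+(np.pi if SG<0 else 0))
def qtilt(th):
    z=np.r_[np.cos(th)*EX,-np.sin(th)]; x=SG*np.r_[np.sin(th)*EX,np.cos(th)]
    return R.from_matrix(np.c_[x,np.cross(z,x),z]).as_quat()
def pick(b,zt=.085):
    c=np.r_[b,0]; q=qrack(); off=.030
    effector.open_jaws(); manip.move_pose(c+RX*off+[0,0,.19],q); manip.servo_line(c+RX*off+[0,0,zt],vel=.15)
    while True:
        effector.close(3); g=manip.current_finger_gap(); print("off",round(off,3),"gap",round(g,4),manip.current_force().round(1))
        if g<.016 or off<-.015: break
        off-=.008; manip.servo_line(c+RX*off+[0,0,zt],vel=.1)
    effector.close(40); print("grip",manip.current_finger_gap(),"t",manip.current_clock())
    return off
E
python3 - <<'E'
import h; from h import *
for s in(1,-1):
    h.SG=s
    for p in [np.r_[.548,-.33,.085],np.r_[.427,-.314,.085],np.r_[.427,-.314,.19]]:
        j=manip.solve_ik(p,qrack()); print(s,"rack",None if j is None else j.round(2))
    for y in(-.323,-.5):
        j=manip.solve_ik(m2w(-.048,y,.0695),qtilt(np.radians(60))); print(s,"tilt",y,None if j is None else j.round(2))
E
```

```text
1 rack [ 0.93  0.69 -0.61  1.68  0.47  0.93  0.01]
1 rack [ 1.13  0.55 -0.69  1.96  0.48  0.81  0.05]
1 rack [ 1.25  0.41 -0.83  1.88  0.36  1.    0.15]
1 tilt -0.323 [ 0.97  1.03 -1.31  2.09  1.75  0.85 -1.23]
1 tilt -0.5 [ 0.9   0.67 -0.69  1.99  0.99  0.21 -0.47]
-1 rack [-0.29  1.13  1.35  1.72 -1.15  1.31 -1.94]
-1 rack [-0.33  0.99  1.35  2.   -1.09  1.17 -1.76]
-1 rack [-0.37  0.71  1.36  1.93 -0.76  1.17 -1.99]
-1 tilt -0.323 [ 0.83  0.78 -1.03  2.1   1.65  0.56  1.83]
-1 tilt -0.5 [ 1.2   0.94 -1.15  1.98  1.47  0.56  2.39]
```

SG=+1 works throughout.

Run:
```python
from h import *
b=np.array([.5183,-.3262]); off=pick(b)
p=manip.current_tool_pos(); manip.servo_line(p+[0,0,.02],vel=.08); print(manip.current_force().round(2),manip.current_finger_gap())
manip.servo_line(p+[0,0,.11],vel=.15)
a=img("top"); s=img("side")
f=lambda i,x,y:cv2.resize(i[y:y+110,x:x+80],None,fx=5,fy=5,interpolation=cv2.INTER_CUBIC)
cv2.imwrite("pics/g6.png",np.hstack([f(a,335,195),f(s,275,115)])); print(manip.current_clock(),w2m(p),p)
```

```text
off 0.03 gap 0.0547 [-6.   1.7  5.9]
off 0.022 gap 0.039 [-5.4  0.   2.5]
off 0.014 gap 0.024 [-5.8  1.6  2.6]
off 0.006 gap 0.0128 [-2.3 -0.4 -1. ]
grip 0.009882760047701422 t 46.4417
[-6.49  1.48  3.92] 0.009743574343156883
47.6917 [-0.19753686 -0.62061279] [ 0.52070114 -0.32663252  0.08442333]
```

View pics/g6.png

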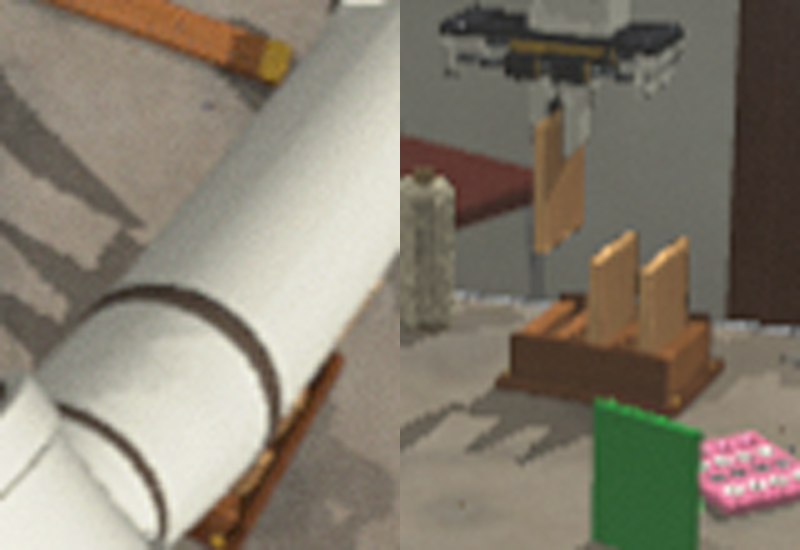

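Board 6 is held at its top edge and clear of the rack. Boards 5 and 4 are undisturbed. Now tilt and set it down.

```bash
cat >> h.py <<'E'
def place(y,th=60,x=-.048,z=.0695):
    q=qtilt(np.radians(th)); t=q and None if False else R.from_quat(q).apply([0,0,1])
    p=manip.current_tool_pos()
    if p[2]<.21: manip.servo_line(np.r_[p[:2],.215],vel=.25)
    manip.move_pose(m2w(x-.05,y,.2),q); manip.servo_line(m2w(x,y,z+.02),vel=.2)
    f0=manip.current_force(); manip.servo_line(m2w(x,y,z),vel=.05); print("down df",(manip.current_force()-f0).round(1))
    effector.open_jaws(); manip.sleep(.3)
    e=manip.current_tool_pos(); manip.servo_line(e-t*.08,vel=.3); manip.servo_line(np.r_[(e-t*.08)[:2],.2],vel=.3)
    print("placed t",manip.current_clock())
E
sed -i 's/t=q and None if False else R/t=R/' h.py
python3 - <<'E'
from h import *
place(-.323)
manip.move_pose(m2w(-.25,-.5,.25),QP)
a=img("top"); s=img("side")
f=lambda i,x,y,k:cv2.resize(i[y:y+110,x:x+80],None,fx=5,fy=5,interpolation=cv2.INTER_CUBIC)
cv2.imwrite("pics/p6.png",np.hstack([f(a,285,155,5),f(s,230,175,5)])); print(manip.current_clock())
E
```

```text
down df [-0.6 -0.9 -0.4]
placed t 53.4417
55.425
```

View pics/p6.png

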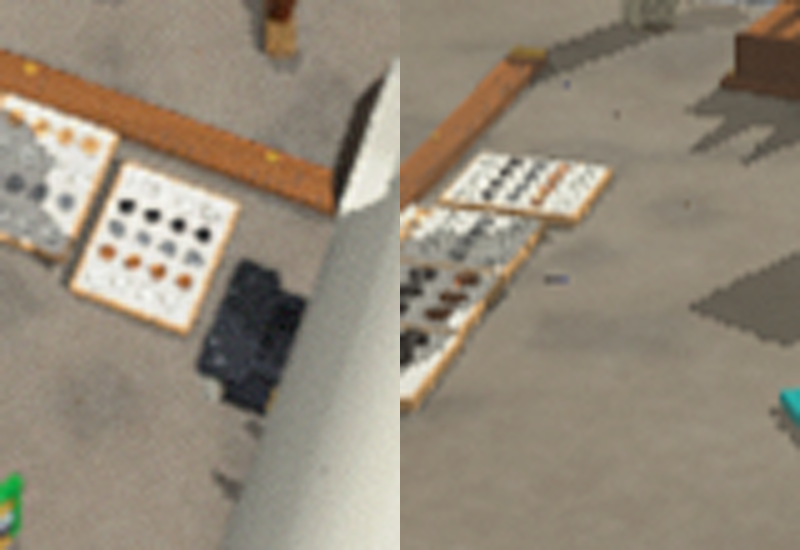

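Board 6 lies flat, buttons up, at about (155,245) in the crop. It is some 15 mm off the edge, with a small gap to its neighbour. I nudge it home, then repeat for board 5.

```bash
cat > run5.py <<'E'
from h import *
import sys
def nudge(k,xs=-.175):   # k-th place, 1-based
    yc=-.045-.09*(k-1)
    effector.close(20)
    push((xs,yc-.008),(-.1195,yc-.008)); push((-.055,yc-.045-.04),(-.055,yc-.0537+.0),over=.010)
def nextboard(b,k):
    off=pick(np.array(b)); 
    if not .007<manip.current_finger_gap()<.013: sys.exit("bad grip")
    p=manip.current_tool_pos(); manip.servo_line(p+[0,0,.13],vel=.15); print("lift gap",manip.current_finger_gap(),p.round(4))
    place(-.045-.09*(k-1)-.008)
E
python3 - <<'E'
from run5 import *
nudge(4)
nextboard((.4728,-.3197),5)
nudge(5)
manip.move_pose(m2w(-.25,-.57,.25),QP)
a=img("top"); f=lambda i,x,y:cv2.resize(i[y:y+110,x:x+150],None,fx=5,fy=5,interpolation=cv2.INTER_CUBIC)
cv2.imwrite("pics/p5.png",f(a,280,160)); print(manip.current_clock())
E
```

```text
push end [-0.1186 -0.3231] s 0.004 f 10.2 t 61.0
push end [-0.055  -0.3679] s 0.004 f 8.4 t 64.9
off 0.03 gap 0.0548 [-5.4  1.5  6.5]
off 0.022 gap 0.0389 [-5.2  0.2  3.7]
off 0.014 gap 0.0236 [-6.5  0.7  2.8]
off 0.006 gap 0.0123 [-2.8 -0.4 -1.5]
grip 0.009859424717182957 t 71.45
lift gap 0.010034758553442798 [ 0.4751 -0.3201  0.0844]
down df [-0.2  0.  -0.9]
placed t 77.9083
push end [-0.1185 -0.4131] s 0.004 f 10.4 t 83.9
push end [-0.055  -0.4579] s 0.004 f 7.5 t 87.8
89.55
```

View pics/p5.png

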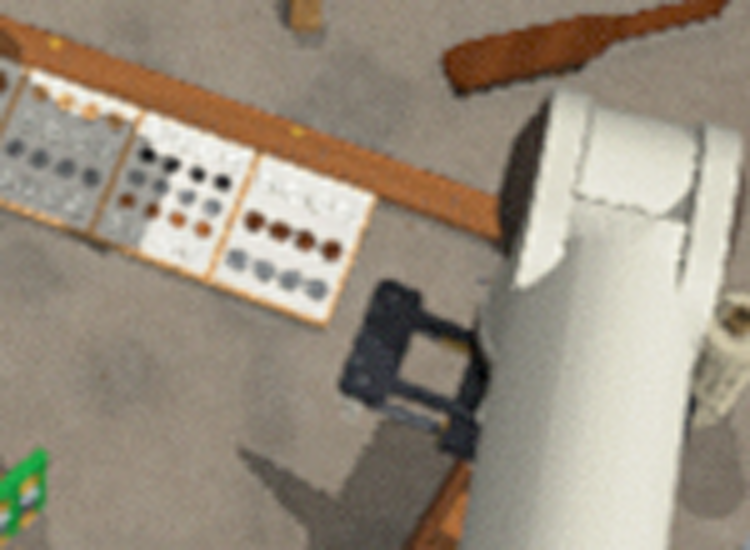

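Five are in place. Now the last one. For its side push I turn the hand 90° so the body stays away from the thread tube.

Run:
```python
from run5 import *
print(w2m(px2w("top",[(422,243)])).round(3))
nextboard((.4272,-.3138),6)
effector.close(20)
push((-.175,-.503),(-.1195,-.503))
push((-.055,-.575),(-.055,-.5487),q=down(YAW),over=.012)
manip.servo_line(manip.current_tool_pos()+[0,0,.15],vel=.3)
manip.move_pose([.35,-.45,.3],down(RY))
a=img("top"); cv2.imwrite("pics/f.png",cv2.resize(a[145:255,230:390],None,fx=5,fy=5,interpolation=cv2.INTER_CUBIC)); print(manip.current_clock())
```

```text
[[-0.063 -0.719]]
off 0.03 gap 0.0552 [-6.   0.9  6.1]
off 0.022 gap 0.039 [-6.5  0.9  2.9]
off 0.014 gap 0.0237 [-5.9  0.5  2.5]
off 0.006 gap 0.0131 [-0.3 -0.1 -1.6]
grip 0.009463447785798312 t 95.575
lift gap 0.009988011481980474 [ 0.4294 -0.3141  0.0844]
down df [ 0.3 -0.  -0.1]
placed t 101.15
push end [-0.1184 -0.5031] s 0.004 f 12.0 t 107.0
push end [-0.0551 -0.5493] s 0.002 f 6.1 t 111.3
114.0583
```

View pics/f.png

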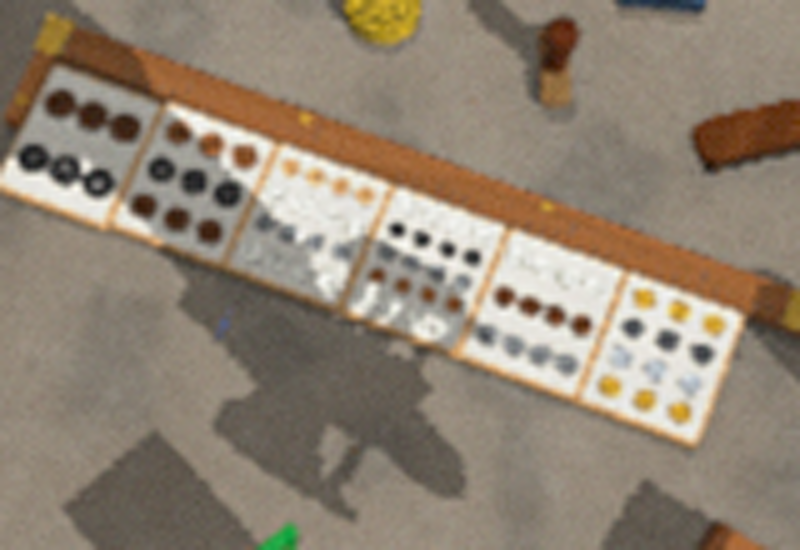

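All six lie in a closed row, from the end stop at crop (30,70) to (740,315). As a last check I touch each board's near edge toward the measure.

Run:
```python
from h import *
for k in range(6,0,-1): push((-.137,-.047-.09*(k-1)),(-.1195,-.047-.09*(k-1)),slow=.006,over=.008,lim=5)
manip.servo_line(manip.current_tool_pos()+[0,0,.15],vel=.3)
manip.move_pose([.35,-.45,.3],down(RY))
a=img("top"); cv2.imwrite("pics/f2.png",cv2.resize(a[140:300,150:440],(797,440),interpolation=cv2.INTER_CUBIC)); print(manip.current_clock())
```

```text
push end [-0.1184 -0.497 ] s 0.004 f 9.1 t 117.7
push end [-0.1185 -0.407 ] s 0.004 f 11.3 t 120.7
push end [-0.1186 -0.317 ] s 0.004 f 10.5 t 123.7
push end [-0.1186 -0.2269] s 0.004 f 10.7 t 126.7
push end [-0.1188 -0.1369] s 0.002 f 6.0 t 129.5
push end [-0.1188 -0.0469] s 0.004 f 10.8 t 132.5
136.4583
```

View pics/f2.png

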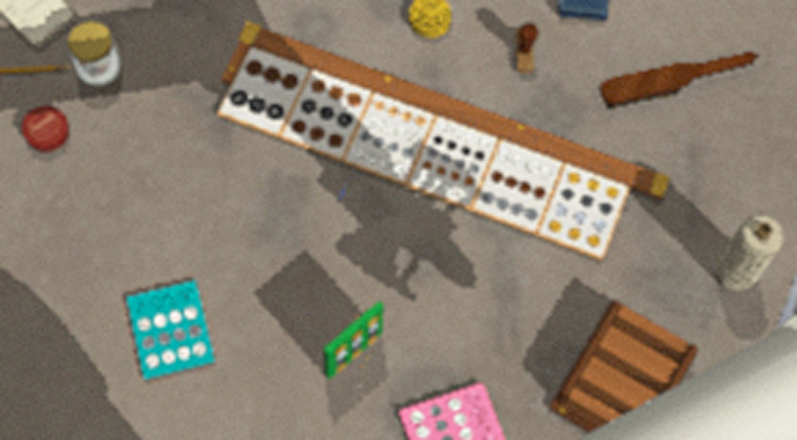

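The row is complete, the rack is empty, and the jar, tube and decoys are where they were.

```bash
python3 -c "
from h import *
manip.hand_in(); print(manip.current_clock())"
```

```text
the job is handed in; nothing more can be done
the job is handed in; nothing more can be done
```

All six sample boards, three from the counter and three from the rack, lie buttons up in one tight row along the measure, starting at the end stop. I handed the job in at about 136 s; no verdict was reported.

- **Flush to the measure:** a final touch on each board's near edge met firm resistance within a 0.4 mm spread across all six.
- **Spacing:** the side pushes stopped 89–90 mm apart from board to board, which means they touch edge to edge. The sixth board's push used a turned hand. It stopped 91 mm on, about what the finger's wider side would give.
- **Last picture:** it shows no gaps and an empty rack. The jar, the thread tube and the turquoise, pink and green lookalikes are where they were. I never picked out the pin tin for certain, and nothing was seen to be touched besides the boards.
- **One disagreement:** my first camera fit put the measure's edge 6.5 mm too far away. The first push showed this, and I corrected it before going on.

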